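# Fit the UV lamp in the water purifier's chamber

### The job

Take the UV lamp out of its packing cradle and slide it, glass end first, into the bore of the steel UV chamber: ease it partway in through the rubber ring, let go, take a fresh hold farther back, and push it fully home so that the base's shoulder sits against the nut. It is glass: do not drop it or ram it, and leave the other things on the bench where they are.

Things in the scene. Friction and masses are not known exactly. Their poses are not given: they have to be found in the camera images.
- lamp: UV lamp: loose straight rod, 208 mm long, 0.09 to 0.14 kg. Pale glass tube 16 mm in diameter from x = 0 to the round tip at x = +164 mm; white ceramic base 28 mm in diameter from x = 0 to -36 mm, then four pins to -44 mm. Origin: on its axis at the base's flat shoulder, where the glass begins; x points along the axis to the tip. Balances near x = +55 mm; may be rolled any way about x.
- lamp_tip (a point): the end of the lamp's round glass tip, on its axis, at x = +164 mm in the lamp's frame.
- chamber: UV chamber, fixed: level stainless tube 51 mm in diameter, axis 56 mm above the bench, in two black saddles on a plate 72 mm wide; 226 mm long from the round aluminium nut (42 mm in diameter, 18 mm long) with the mouth. Two water fittings stand up from the tube, 58 and 178 mm behind the mouth, tops 50 mm above the axis. Origin: on the bench below the mouth; x runs along the tube away from the mouth.
- mouth (a point): centre of the bore's mouth in the nut's flat face; x points into the bore, z up. Bore 18 mm in diameter, over 190 mm deep; lead-in cone 25 mm wide at the face, 18 mm wide 7 mm in. 14 mm in, a rubber ring grips the glass: sliding it takes 4 to 14 N and it stays where it is left, its tail sagging 2 to 3 degrees when half in. Home is a hard stop: the lamp's shoulder on the nut's face, its origin at this point.
- cradle: moulded brown cradle, fixed, 250 x 78 mm, open-topped, floor 6 mm thick. The lamp lies in it along x, tip to +x, axis 40 mm above the bench. 10 mm walls hug its sides round the base (x -112 to -40 mm, 58 mm high) and round the tip (x +48 to +114 mm, 52 mm high), with end walls as high; between x = -40 and +48 mm the glass is free at both sides. Origin: centre of its underside.
- beaker: bystander: empty glass beaker, 72 mm wide and 95 mm tall, standing. Origin: centre of its underside.
- wash_bottle: bystander: white squeeze bottle with a red collar and bent spout, 64 mm wide, 200 mm tall, standing. Origin: centre of its underside.
- cartridge: bystander: white in-line filter cartridge, 52 mm thick and 160 mm long, lying in two grey clips. Origin: on the bench under one end.
- jar: bystander: amber screw jar with a black lid, 60 mm wide, 75 mm tall, standing. Origin: centre of its underside.
- boot: bystander: dark grey rubber lamp boot, 40 mm wide and 44 mm tall, standing. Origin: centre of its underside.
- spanner: bystander: steel spanner 190 mm long, lying. Origin: centre of its underside.
- driver: bystander: grey-handled screwdriver 190 mm long, lying. Origin: centre of its underside.
- meter: bystander: grey pen-shaped water meter 150 mm long, lying. Origin: centre of its underside.
Not all that is in view belongs to the job. What is shaped like the lamp but green or orange is not meant. What is shaped like the chamber but pink is not meant.

How it is judged (in metres and radians):
On the way, in this order (a step that is already met when the one before it is completed fails the run):
1. the lamp is let go partway in: its glass tip 20 to 155 mm inside the bore, and the fingers off it (x of lamp_tip in the frame of mouth between 0.02 and 0.155 m and y of lamp_tip in the frame of mouth between -0.006 and 0.006 m and z of lamp_tip in the frame of mouth between -0.006 and 0.006 m and angle between the x axis of lamp and the x axis of mouth, either way round below 0.15 rad and contact force between the fingers and lamp below 0.1 N), for 0.1 s.
2. the fingers take hold of it again while it is still partway in (x of lamp_tip in the frame of mouth between 0.02 and 0.155 m and y of lamp_tip in the frame of mouth between -0.006 and 0.006 m and z of lamp_tip in the frame of mouth between -0.006 and 0.006 m and angle between the x axis of lamp and the x axis of mouth, either way round below 0.15 rad and contact force between the fingers and lamp above 2 N), for 0.1 s.
At the end, for the whole second after the job is handed in: The lamp is released and at rest in the bore, its shoulder within 4 mm of the centre of the nut's face, its axis within 0.05 rad of the bore's (distance between lamp and mouth below 0.004 m and angle between the x axis of lamp and the x axis of mouth, either way round below 0.05 rad and x of lamp_tip in the frame of mouth above 0.155 m and linear speed of lamp below 0.02 m/s and contact force between the fingers and lamp below 0.1 N); the robot touches nothing.
It fails at once if the lamp is rammed: contact forces of more than 90 N in all between lamp and chamber (contact force between lamp and chamber above 90 N).
It fails at once if the lamp is dropped on or knocked against the bench (more than 15 N) (contact force between lamp and table above 15 N).
It fails at once if another thing on the bench is moved by more than 40 mm (distance of any of beaker, wash_bottle, cartridge, jar, boot, spanner, driver, meter from where it was at the start of the episode above 0.04 m).
It also fails if it takes over 45 s, if anything falls off the work surface, if the arm or the gripper's body presses on something with over 40 N, if the wrist force passes 120 N, or if a joint passes its speed limit or range.

### The arm

A 7-joint arm with a two-finger parallel gripper is mounted at the origin on the work surface. World frame = base frame: x ahead of the robot, y to its left, z up, the work surface at z = 0. Lengths are in m, angles in degrees, forces in N, time in s.
With the tool pointing down it reaches from about 0.425 to 0.95 m from the base axis. Payload 16.7 kg.
Tool frame: the origin (TCP) lies midway between the tips of the shut fingers; the grasp point (between the pads) lies 19 mm behind it; y points along the fingers, x is the direction in which the jaws open and shut, and the axes are right-handed (so a half turn about y gives the same grasp; the last joint's range is limited). The gripper opens to 94 mm and grips with 3 to 60 N. Pads are 16 mm wide; open, the fingers measure 119 mm over their backs; the gripper's body (75 mm by 177 mm) begins 78 mm behind the grasp point.
Start: joints at [55.777, 24.414, 4.234, 92.017, -1.954, 63.644, -3.845], TCP at [0.292, -0.608, 0.205] pointing down, gripper open.
Joint ranges: [-163.25, 163.25], [-28.42, 122.38], [-70.27, 78.77], [12.13, 141.07], [-58.53, 238.53], [9.26, 117.41], [-156.51, 156.51]. Speed limits (degrees/s): [108.29, 108.29, 136.94, 136.94, 172.46, 172.46, 172.46].

### API

Orientations are given as [roll, pitch, yaw] about the fixed x, y, z axes, in that order (R = Rz(yaw) Ry(pitch) Rx(roll)).
In Python, from workcell import monitor, imaging, r gives the robot as it stands. The module is installed in compiled form; this text tells all that it offers.
- The arm moves only by the tool step_arm, never from a script. Its arguments are lists of equal length, an entry for each row: "dp": the shift along the tool's x, y, z in cm, a list of three; "dr": the turn, a rotation vector about the tool's x, y, z in degrees, a list of three. A call has 1 to 10 rows; each row shifts and turns the pose as measured when the row begins, along the tool's axes as they then stand; what a row does not reach is not made up. A row lasts 1/10 s, in which the tool goes at most 50 mm and 8.59 degrees, less where a joint would pass 70% of its speed; a pose out of reach is approached as far as the arm can. A call is refused whole if a number of a shift passes 5 or a number of a turn 8.59, either way. A call with a gripper value outside its range is refused whole. "claw" is the opening, from 0 (shut) to 1 (fully open), set as the call begins (left out, the last holds). The fingers move at their own pace and stop on an object; "force" is the grip in N (left out, the last holds). Time passes only in rows, so rows that do not move let the fingers close. It gives the time, the measured TCP pose, the force and the opening at its end, in the units of the state.
- monitor.get_state(): the state, without advancing time (a new reading comes with each control period).
- imaging.snapshot(name): name is "scene" or "top"; returns the picture (384x512x3 uint8, red, green, blue); there is no depth.
- imaging.camera_params(name): a dict with "camera_matrix" (3x3 intrinsics, pixels), "extrinsics" (4x4, takes a point from world to camera coordinates). Camera axes: x right, y up, looking along -z (the intrinsics and any distortion apply to the point x, -y, -z); pixel columns grow to the right and rows downward; lengths in m; the calibration is good to about 2 mm. A picture is of the moment at which its call begins. camera_params takes no time and is no camera call.
- r.hand_in(): hands the job in, once; it reports no verdict.
The state is a dict: "time": time; "joint_positions": joint angles; "joint_vel": joint speeds; "joint_efforts": joint torques, N m; "tool_pos": TCP position; "tool_rot": TCP orientation; "contact_force": force on the tool from outside, world axes, zero at the start; "ft_torque": the same for the moment, N m; "gripper_width": opening from 0.0 (shut) to 1.0 (fully open).
Only numpy, scipy, OpenCV 4.12 (cv2) and the standard library are available. Lean on these libraries where they do the work, as an engineer would, in place of code of your own. Each camera call takes 0.05 s, during which the arm holds its last target.

## Working session

There is one attempt and no reset: what is moved stays moved. The work goes in short steps, Python scripts to look and compute and a tool call to move; the robot and the scene stay as the last step left them, time stands still between calls to the robot, and variables do not carry over. Pictures are saved under pics/ and viewed, and the job is handed in when it is done.

Besides the shell and the picture viewer there is one more tool, called after "Emit:" as name(argument=value, ...), one argument or row to a line, values as JSON. step_arm: Moves the arm, as the interface text tells. Its arguments: {"type":"object","properties":{"dp":{"type":"array","items":{"type":"array","items":{"type":"number"}}},"dr":{"type":"array","items":{"type":"array","items":{"type":"number"}}},"claw":{"type":"number"},"force":{"type":"number"}},"required":["dp","dr"]}

```bash
mkdir -p pics; cat > look.py <<'E'
import cv2,sys
from workcell import monitor, imaging, r
def snap(n,f):
    im=imaging.snapshot(n); cv2.imwrite(f,im[:,:,::-1]); return im
E
python3 - <<'E'
from look import *
for n in("scene","top"):
    snap(n,f"pics/{n}0.png"); p=imaging.camera_params(n); print(n,p)
print(monitor.get_state())
E
```

```text
scene {'camera_matrix': array([[448.74297304,   0.        , 257.44973728],
       [  0.        , 448.74297304, 194.70731139],
       [  0.        ,   0.        ,   1.        ]]), 'extrinsics': array([[ 0.77376226,  0.63342186, -0.00828945, -0.40941901],
       [-0.32639962,  0.40986307,  0.85174853,  0.0827812 ],
       [ 0.54291367, -0.65634519,  0.52388523, -1.68561683],
       [ 0.        ,  0.        ,  0.        ,  1.        ]])}
top {'camera_matrix': array([[420.41486819,   0.        , 257.23422196],
       [  0.        , 420.41486819, 191.84211207],
       [  0.        ,   0.        ,   1.        ]]), 'extrinsics': array([[-1.63191238e-02, -9.99866648e-01,  6.09928275e-04,
         2.79506180e-02],
       [ 9.89515427e-01, -1.60626230e-02,  1.43531221e-01,
        -5.38143277e-01],
       [-1.43502284e-01,  2.94583721e-03,  9.89645601e-01,
        -1.31076640e+00],
       [ 0.00000000e+00,  0.00000000e+00,  0.00000000e+00,
         1.00000000e+00]])}
{'time': 0.1, 'joint_positions': array([55.77895874, 24.44555221,  4.23313255, 92.04816602, -1.95612705,
       63.64348796, -3.84417849]), 'joint_vel': array([ 0.10497501, -0.12079007,  0.18857538, -0.07833732, -0.00832069,
        0.06569383,  0.08507105]), 'joint_efforts': array([ 5.94113837e-03, -9.37467456e+01,  3.67524035e+00, -4.55043447e+01,
       -4.88980499e-02,  1.66799576e-02,  3.12527629e-05]), 'tool_pos': array([ 0.29204506, -0.60811434,  0.20485564]), 'tool_rot': array([-9.00030979e+01,  6.49399741e-02, -6.43486830e+01]), 'contact_force': array([-0.27583814, -0.3410804 ,  0.60729368]), 'ft_torque': array([-0.03730088,  0.00124255, -0.04084505]), 'gripper_width': 0.9994687106675748}
```

View pics/scene0.png

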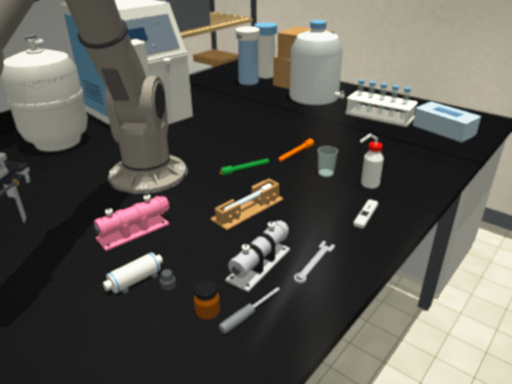

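View pics/top0.png

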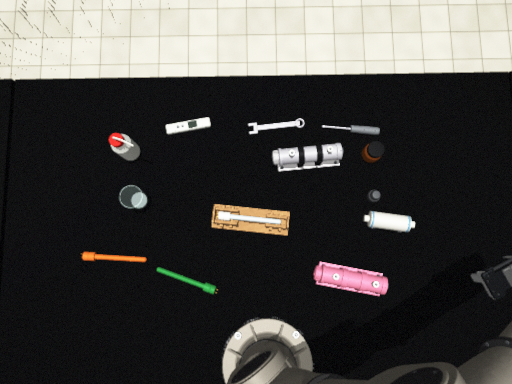

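```bash
python3 - <<'E'
import cv2
t=cv2.imread('pics/top0.png'); s=cv2.imread('pics/scene0.png')
cv2.imwrite('pics/ct.png',cv2.resize(t[130:245,200:360],None,fx=5,fy=5,interpolation=cv2.INTER_CUBIC))
cv2.imwrite('pics/cs.png',cv2.resize(s[170:295,200:320],None,fx=5,fy=4.8,interpolation=cv2.INTER_CUBIC))
E
```

```text
(no output)
```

View pics/ct.png

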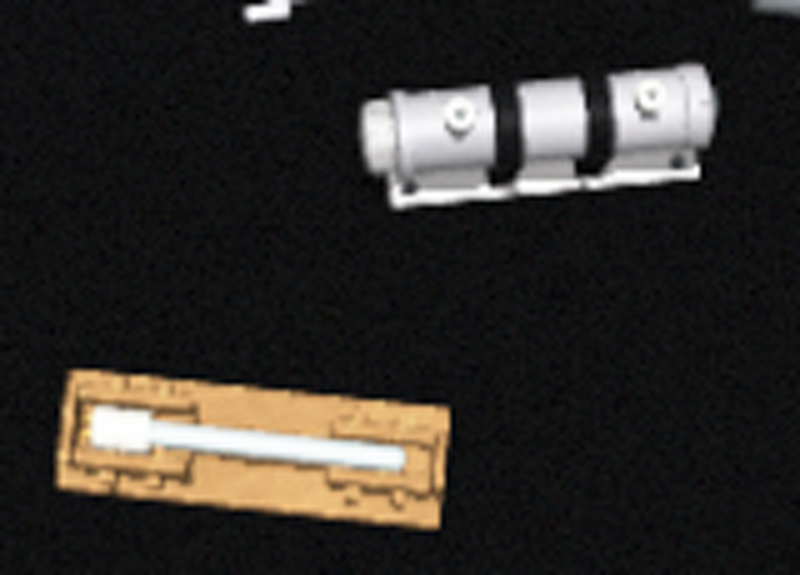

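View pics/cs.png

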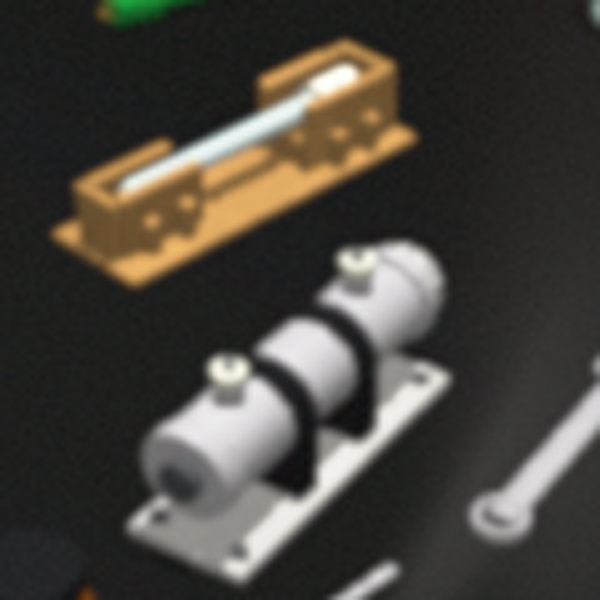

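```bash
python3 - <<'E'
import cv2,numpy as np
t=cv2.imread('pics/top0.png'); s=cv2.imread('pics/scene0.png')
def crop(im,x0,x1,y0,y1,f,name):
    c=cv2.resize(im[y0:y1,x0:x1],None,fx=f,fy=f,interpolation=cv2.INTER_NEAREST)
    for x in range(x0,x1,5): cv2.putText(c,str(x),((x-x0)*f,8),0,.3,(0,255,255),1); cv2.line(c,((x-x0)*f,0),((x-x0)*f,c.shape[0]),(0,90,90),1)
    for y in range(y0,y1,5): cv2.putText(c,str(y),(0,(y-y0)*f+8),0,.3,(0,255,255),1); cv2.line(c,(0,(y-y0)*f),(c.shape[1],(y-y0)*f),(0,90,90),1)
    cv2.imwrite(name,c)
crop(t,268,348,138,175,10,'pics/a1.png')
crop(t,208,294,200,240,9,'pics/a2.png')
crop(s,222,296,215,292,7,'pics/a3.png')
crop(s,208,290,175,230,9,'pics/a4.png')
E
```

```text
(no output)
```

View pics/a1.png

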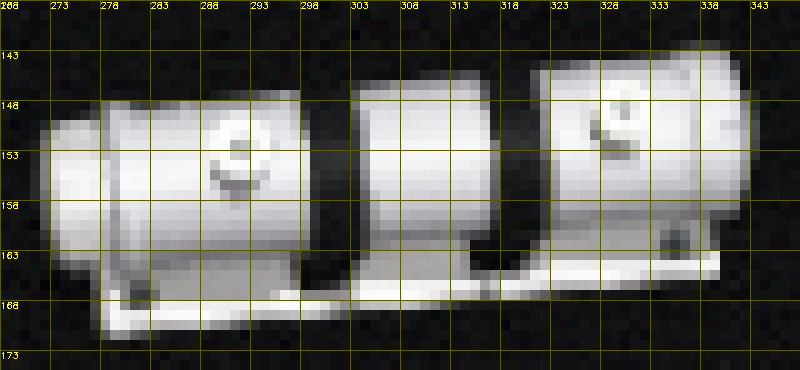

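View pics/a2.png

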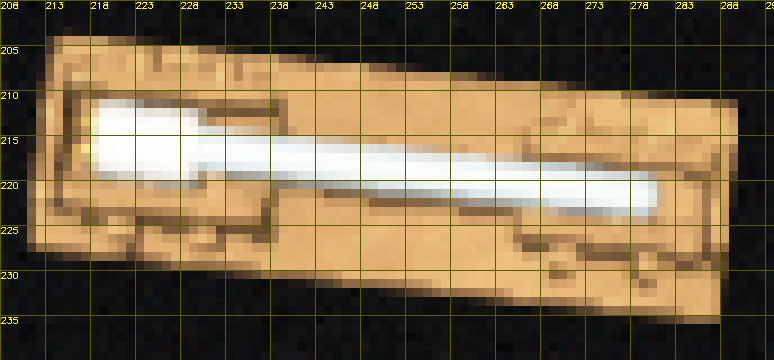

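View pics/a3.png

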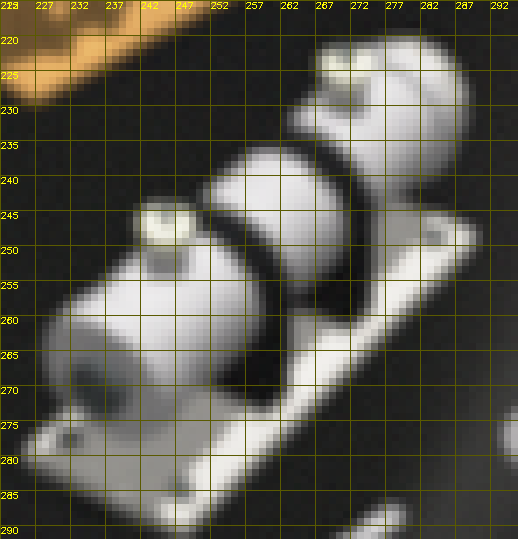

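View pics/a4.png

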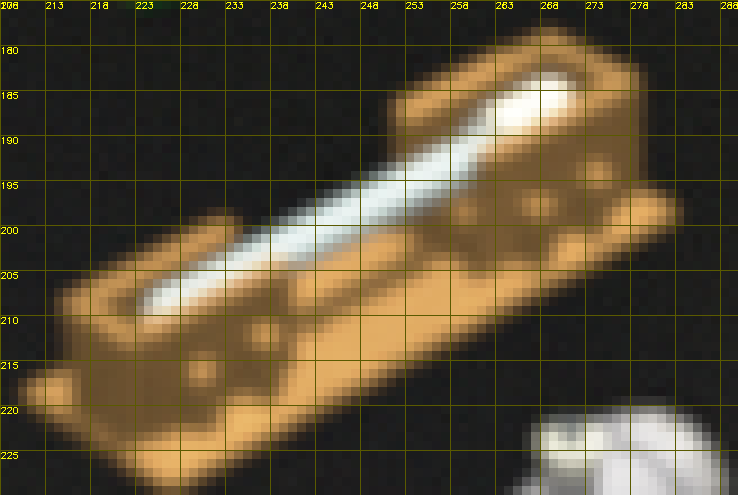

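```bash
cat > geo.py <<'E'
import numpy as np
from workcell import imaging
P={n:imaging.camera_params(n) for n in("scene","top")}
def ray(n,u,v):
    K=P[n]['camera_matrix'];E=P[n]['extrinsics'];R=E[:3,:3];t=E[:3,3]
    d=np.linalg.inv(K)@[u,v,1]; d=R.T@(d*[1,-1,-1]); return -R.T@t,d/np.linalg.norm(d)
def plane(n,u,v,z):
    c,d=ray(n,u,v); return c+d*(z-c[2])/d[2]
def tri(ut,us):
    c1,d1=ray('top',*ut);c2,d2=ray('scene',*us)
    A=np.stack([d1,-d2],1);s=np.linalg.lstsq(A,c2-c1,rcond=None)[0]
    a=c1+s[0]*d1;b=c2+s[1]*d2;return (a+b)/2,np.linalg.norm(a-b)
def proj(n,p):
    K=P[n]['camera_matrix'];E=P[n]['extrinsics'];c=E[:3,:3]@np.array(p)+E[:3,3];c=c*[1,-1,-1];q=K@c;return q[:2]/q[2]
E
python3 - <<'E'
from geo import *
np.set_printoptions(precision=4,suppress=True)
# pixel centres: grid lines at integer = pixel left edge; pixel-centre coordinate = grid-0.5
f1=tri((291.4,151.8),(246,245.7)); f2=tri((329.5,147.8),(271,222.8))
print(f1,f2)
f1=tri((291.4,151.8),(271.3,222.3)); f2=tri((329.5,147.8),(246,245.7));print('swap',f1,f2)
d=f2[0]-f1[0];print(np.linalg.norm(d),np.degrees(np.arctan2(d[1],d[0])))
a=plane('top',272.5,156.8,.056);b=plane('top',342.5,150.5,.056);print(a,b,np.linalg.norm(a-b))
u=d/np.linalg.norm(d);print((f1[0]-a)@u,(b-f1[0])@u)
print('base end/tip',tri((217.3,215.2),(270.8,184.8)),tri((280.5,221.5),(223,209)))
E
```

```text
(array([ 0.6381, -0.1211,  0.0484]), np.float64(0.07839794336790902)) (array([ 0.6752, -0.1755,  0.1606]), np.float64(0.0667927235233783))
swap (array([ 0.6516, -0.0884,  0.1072]), np.float64(0.0006466614148617752)) (array([ 0.6628, -0.207 ,  0.1051]), np.float64(0.0008361753706343983))
0.1191949502995426 -84.59118200566064
[ 0.6488 -0.0316  0.056 ] [ 0.6659 -0.2571  0.056 ] 0.22612114330142424
0.05589792588842417 0.1701481039187207
base end/tip (array([0.4654, 0.1474, 0.049 ]), np.float64(0.002277550807742337)) (array([ 0.4398, -0.0545,  0.046 ]), np.float64(0.004946713373340807))
```

```bash
cat > meas.py <<'E'
from geo import *
import cv2
np.set_printoptions(precision=4,suppress=True)
t=cv2.imread('pics/top0.png'); s=cv2.imread('pics/scene0.png')
g=t.max(2).astype(float)
def edge(col,r0,r1,th,im=g):  # first crossing from r0 toward r1
    st=1 if r1>r0 else -1
    for r in range(r0,r1,st):
        a,b=im[r,col],im[r+st,col]
        if (a<th)!=(b<th): return r+st*(th-a)/(b-a)
up=[(c,edge(c,138,160,110)) for c in [*range(281,287),*range(296,298),*range(305,315),*range(324,326),*range(333,337)]]
lo=[(c,edge(c,175,155,130)) for c in range(281,338)]
for n,z,pts in(('tube up',.056,up),('plate lo',.008,lo)):
    pts=np.array([p for p in pts if p[1]]);k=np.polyfit(*pts.T,1);res=pts[:,1]-np.polyval(k,pts[:,0])
    ok=abs(res)<.7;k=np.polyfit(*pts[ok].T,1)
    a=plane('top',275,np.polyval(k,275),z);b=plane('top',340,np.polyval(k,340),z);d=b-a
    print(n,ok.sum(),len(ok),res[ok].std(),k,a,b,'dir',np.degrees(np.arctan2(d[1],d[0])))
for c in range(272,279):
    u,l=edge(c,140,157,110),edge(c,175,157,110);print(c,u,l)
# left face columns
for r in range(150,165): 
    row=g[r,266:280]; j=np.argmax(row>110); print(r,266+j-1+(110-row[j-1])/(row[j]-row[j-1]),end=' ')
# lamp lines
print()
for n,im,cs,axis in(('top',t,(216,282),0),('scene',s,(222,275),0)):
    w=im[:,:,0].astype(float) # blue channel: wood is low in blue
    L=[]
    for c in range(*cs):
        r0,r1=(205,230) if n=='top' else (180,215)
        col=w[r0:r1,c]; q=np.clip(col-130,0,None)
        if q.sum()>60: 
            L.append((c,(q*np.arange(r0,r1)).sum()/q.sum(),(col>130).sum(),q.sum()))
    L=np.array(L);print(n,L[:,0].min(),L[:,0].max());print(L[::3])
E
python3 meas.py
```

```text
tube up 24 24 0.16546292187819725 [ -0.0976 175.8081] [ 0.6744 -0.0402  0.056 ] [ 0.692  -0.2502  0.056 ] dir -85.21392097522133
plate lo 56 57 0.18656294288349878 [ -0.0979 198.2741] [ 0.6105 -0.0408  0.008 ] [ 0.6285 -0.2567  0.008 ] dir -85.2441829497401
272 151.64285714285714 157.0
273 150.0875 161.7941176470588
274 149.6326530612245 163.53125
275 149.5276073619632 163.93650793650792
276 149.44736842105263 163.77941176470588
277 149.45744680851064 164.3181818181818
278 148.04761904761904 170.68354430379748
150 273.11475409836066 151 272.1978021978022 152 271.8876404494382 153 271.8369565217391 154 271.78350515463916 155 271.79545454545456 156 271.7906976744186 157 272.0 158 272.1287128712871 159 272.24038461538464 160 272.3469387755102 161 272.6823529411765 162 273.0897435897436 163 273.4848484848485 164 276.6818181818182 
top 218.0 280.0
[[218.     215.123    7.     496.    ]
 [221.     215.0126   9.     955.    ]
 [224.     215.6176   9.     918.    ]
 [227.     215.728    9.     930.    ]
 [230.     215.9301   6.     529.    ]
 [233.     216.2348   6.     541.    ]
 [236.     
[... 517 characters left out ...]
 5.     496.    ]
 [278.     221.0096   6.     520.    ]]
scene 225.0 270.0
[[225.     208.1399   4.     193.    ]
 [228.     206.7196   4.     271.    ]
 [231.     205.2889   4.     270.    ]
 [234.     203.7331   4.     266.    ]
 [237.     202.2989   4.     271.    ]
 [240.     201.2727   6.     396.    ]
 [243.     200.0656   6.     442.    ]
 [246.     198.5273   6.     440.    ]
 [249.     197.0254   6.     433.    ]
 [252.     195.4342   6.     433.    ]
 [255.     193.8834   5.     429.    ]
 [258.     192.3514   6.     444.    ]
 [261.     189.6805   6.     266.    ]
 [264.     187.2299   6.     448.    ]
 [267.     185.883    5.     470.    ]
 [270.     185.2642   4.     265.    ]]
```

```bash
cat >> meas.py <<'E'
print('-----')
print('cam',ray('top',0,0)[0],ray('scene',0,0)[0])
u=np.array([np.cos(np.radians(-85.22)),np.sin(np.radians(-85.22)),0]);nrm=np.array([u[1],-u[0],0])*-1 # nrm ~ +x
nrm=np.array([-u[1],u[0],0])
def axis_from_sil(c,row,R,sgn):
    C,d=ray('top',c,row); m=np.cross(u,d); m/=np.linalg.norm(m)
    if m@nrm<0:m=-m   # toward +x
    # plane through camera containing u: axis point at z .056 satisfies (p-C).m = -sgn*R
    y=-.0402; # p=(x,y,.056)
    return C[0]+(-sgn*R-((y-C[1])*m[1]+(.056-C[2])*m[2]))/m[0]
print('x at y=-.0402 from tube upper',axis_from_sil(275,-.0976*275+175.808,.0255,1))
for c,a,b in((275,149.53,163.94),(276,149.45,163.78),(277,149.46,164.32)): print(axis_from_sil(c,a,.021,1),axis_from_sil(c,b,.021,-1))
for z in(0,.004,.008): print('plate',z,plane('top',275,-.0979*275+198.274,z)+nrm*.036)
print('mouth',plane('top',272.1,156.8,.056))
# lamp
def fit(im,c0,c1,r0,r1):
    w=im[:,:,0].astype(float);L=[]
    for c in range(c0,c1):
        q=np.clip(w[r0:r1,c]-130,0,None);L.append((c,(q*np.arange(r0,r1)).sum()/q.sum()))
    return np.polyfit(*np.array(L).T,1)
kt=fit(t,232,278,205,230);ks=fit(s,241,258,180,215);print(kt,ks)
for c in(232,245,255,265,278):
    # intersect top ray with scene-plane through line ks
    C2,d1=ray('scene',240,np.polyval(ks,240));_,d2=ray('scene',260,np.polyval(ks,260));m=np.cross(d1,d2)
    C,d=ray('top',c,np.polyval(kt,c));p=C+d*(m@(C2-C))/(m@d);print(c,p, plane('top',c,np.polyval(kt,c),.04))
w=t[:,:,0].astype(float)
print('row profile along lamp base/tip/shoulder');
for c in [*range(214,221),*range(227,233),*range(277,284)]: r=np.polyval(kt,c);i=int(round(r));print(c,w[i-1:i+2,c].mean(), (np.clip(w[205:230,c]-130,0,None)).sum())
E
python3 meas.py | sed -n '/-----/,$p'
```

```text
-----
cam [0.3449 0.0232 1.3744] [ 1.259  -0.8809  0.8092]
x at y=-.0402 from tube upper 0.6480904014283599
0.6508970464819057 0.6469310796705946
0.6508396417847522 0.6471336483784654
0.6504871848057473 0.6450486550813418
plate 0 [ 0.6479 -0.0382  0.    ]
plate 0.004 [ 0.6472 -0.038   0.004 ]
plate 0.008 [ 0.6464 -0.0378  0.008 ]
mouth [ 0.6488 -0.0303  0.056 ]
[  0.1069 191.3752] [ -0.5122 324.5231]
232 [0.461  0.1004 0.0454] [0.4614 0.1007 0.04  ]
245 [0.4559 0.0593 0.0451] [0.4563 0.0594 0.04  ]
255 [0.452  0.0277 0.0449] [0.4524 0.0277 0.04  ]
265 [ 0.4481 -0.0039  0.0447] [ 0.4485 -0.004   0.04  ]
278 [ 0.4431 -0.045   0.0444] [ 0.4434 -0.0452  0.04  ]
row profile along lamp base/tip/shoulder
214 95.33333333333333 0.0
215 39.666666666666664 0.0
216 66.66666666666667 0.0
217 118.0 12.0
218 213.33333333333334 496.0
219 252.66666666666666 912.0
220 253.0 943.0
227 253.0 930.0
228 252.66666666666666 923.0
229 251.0 808.0
230 246.66666666666666 529.0
231 248.66666666666666 570.0
232 248.33333333333334 565.0
277 249.33333333333334 509.0
278 249.0 520.0
279 246.66666666666666 507.0
280 220.66666666666666 308.0
281 132.0 9.0
282 122.66666666666667 5.0
283 122.33333333333333 0.0
```

```bash
cat > plan.py <<'E'
import sys,numpy as np
from scipy.spatial.transform import Rotation as Ro
from workcell import monitor
np.set_printoptions(precision=3,suppress=True)
def Rt(yaw): return Ro.from_euler('xyz',[-90,0,yaw],degrees=True)
def go(way):  # way: list of (x,y,z,yaw,nrows)
    st=monitor.get_state();p=st['tool_pos'].copy();R=Ro.from_euler('xyz',st['tool_rot'],degrees=True);yaw=st['tool_rot'][2]
    dp=[];dr=[]
    for x,y,z,yw,n in way:
        q=np.array([x,y,z]);p0=p.copy();y0=yaw
        for i in range(n):
            t=p0+(q-p0)*(i+1)/n;Rn=Rt(y0+(yw-y0)*(i+1)/n)
            dp.append(np.round(R.inv().apply(t-p)*100,2).tolist());dr.append(np.round((R.inv()*Rn).as_rotvec(degrees=True),2).tolist())
            p,R=t,Rn
        yaw=yw
    print('dp',dp);print('dr',dr)
def st():
    s=monitor.get_state();print({k:np.round(s[k],4) for k in('time','tool_pos','tool_rot','contact_force','gripper_width')},np.round(s['joint_positions'],1))
E
python3 - <<'E'
from plan import *
go([(.50,-.25,.21,-30,9)])
E
```

```text
dp [[-2.59, -0.05, 3.81], [-2.33, -0.06, 3.97], [-2.06, -0.06, 4.12], [-1.78, -0.06, 4.24], [-1.49, -0.06, 4.35], [-1.2, -0.06, 4.44], [-0.9, -0.06, 4.51], [-0.6, -0.06, 4.56], [-0.29, -0.06, 4.59]]
dr [[0.0, -3.82, -0.07], [0.0, -3.82, 0.0], [0.0, -3.82, 0.0], [0.0, -3.82, 0.0], [-0.0, -3.82, 0.0], [0.0, -3.82, -0.0], [0.0, -3.82, 0.0], [-0.0, -3.82, 0.0], [0.0, -3.82, 0.0]]
```

Candidates for the lamp in the top view: white rod in the brown cradle at (249,218), green rod (187,281), orange rod (114,258). Candidates for the chamber: steel (308,155), pink (350,279). I choose the white rod and the steel tube. The crops show the lamp's base toward +y and its tip toward -y, and the narrower nut with the mouth at the chamber's left end, about (272,157).

Emit:
step_arm(
  dp=[
    [-2.6,0,3.8],
    [-2.3,0,4.0],
    [-2.1,0,4.1],
    [-1.8,0,4.2],
    [-1.5,0,4.3],
    [-1.2,0,4.4],
    [-0.9,0,4.5],
    [-0.6,0,4.5],
    [-0.3,0,4.6],
  ],
  dr=[
    [0,-3.8,0],
    [0,-3.8,0],
    [0,-3.8,0],
    [0,-3.8,0],
    [0,-3.8,0],
    [0,-3.8,0],
    [0,-3.8,0],
    [0,-3.8,0],
    [0,-3.8,0],
  ],
  claw=1,
)

```text
time: 1.0
tool_pos: [0.4973, -0.2418, 0.2015]
tool_rot: [-90.1, 0.3, -29.5]
contact_force: [2.4, -0.7, -0.1]
gripper_width: 1.003
```

```bash
python3 - <<'E'
from plan import *
st()
go([(.456,.059,.15,-7,10)])
E
```

```text
{'time': np.float64(1.0), 'tool_pos': array([ 0.497, -0.242,  0.202]), 'tool_rot': array([-90.115,   0.311, -29.502]), 'contact_force': array([ 2.367, -0.701, -0.051]), 'gripper_width': np.float64(1.0029)} [ 30.   14.1 -12.7 107.1   3.6  59.5 -13.7]
dp [[-1.84, 0.52, 2.42], [-1.74, 0.51, 2.48], [-1.65, 0.51, 2.55], [-1.54, 0.51, 2.61], [-1.44, 0.51, 2.67], [-1.33, 0.51, 2.73], [-1.23, 0.51, 2.78], [-1.12, 0.51, 2.82], [-1.0, 0.51, 2.86], [-0.89, 0.51, 2.9]]
dr [[0.11, -2.25, -0.31], [0.0, -2.25, 0.0], [-0.0, -2.25, 0.0], [0.0, -2.25, -0.0], [0.0, -2.25, -0.0], [-0.0, -2.25, 0.0], [0.0, -2.25, 0.0], [0.0, -2.25, -0.0], [-0.0, -2.25, 0.0], [0.0, -2.25, -0.0]]
```

Emit:
step_arm(
  dp=[
    [-1.8,0.4,2.4],
    [-1.7,0.4,2.5],
    [-1.6,0.5,2.5],
    [-1.5,0.5,2.6],
    [-1.4,0.5,2.7],
    [-1.3,0.5,2.7],
    [-1.2,0.5,2.8],
    [-1.1,0.5,2.8],
    [-1.0,0.5,2.9],
    [-0.9,0.5,2.9],
  ],
  dr=[
    [0,-2.2,-0.3],
    [0,-2.2,0],
    [0,-2.2,0],
    [0,-2.2,0],
    [0,-2.2,0],
    [0,-2.2,0],
    [0,-2.3,0],
    [0,-2.3,0],
    [0,-2.3,0],
    [0,-2.3,0],
  ],
)

```text
time: 2.0
tool_pos: [0.4544, 0.0723, 0.1506]
tool_rot: [-90.1, 0.1, -5.8]
contact_force: [0.8, -0.7, 0.9]
gripper_width: 0.998
```

```bash
python3 - <<'E'
from plan import *
st()
go([(.456,.0587,.11,-7,3),(.456,.0587,.04,-7,5)])
E
```

```text
{'time': np.float64(2.0), 'tool_pos': array([0.454, 0.072, 0.151]), 'tool_rot': array([-90.066,   0.072,  -5.783]), 'contact_force': array([ 0.784, -0.678,  0.937]), 'gripper_width': np.float64(0.9982)} [  9.1  10.  -28.6 120.5   6.2  51.  -28.8]
dp [[0.1, 1.36, -0.44], [0.1, 1.35, -0.44], [0.11, 1.35, -0.44], [0.0, 1.4, -0.0], [0.0, 1.4, -0.0], [0.0, 1.4, -0.0], [0.0, 1.4, -0.0], [0.0, 1.4, -0.0]]
dr [[0.07, 0.41, -0.07], [0.0, 0.41, 0.0], [0.0, 0.41, -0.0], [0.0, 0.0, 0.0], [0.0, 0.0, 0.0], [0.0, 0.0, 0.0], [0.0, 0.0, 0.0], [0.0, 0.0, 0.0]]
```

Emit:
step_arm(
  dp=[
    [0.1,1.4,-0.5],
    [0.1,1.4,-0.5],
    [0.1,1.4,-0.4],
    [0,1.4,0],
    [0,0,0],
  ],
  dr=[
    [0,0.4,0],
    [0,0.4,0],
    [0,0.4,0],
    [0,0,0],
    [0,0,0],
  ],
)

```text
time: 2.5
tool_pos: [0.4542, 0.0627, 0.0922]
tool_rot: [-90.0, 0.1, -6.5]
contact_force: [-0.1, 0.8, -0.1]
gripper_width: 1.0
```

```bash
python3 - <<'E'
from plan import *
from look import *
st();im=snap('top','pics/top1.png');i2=snap('scene','pics/scene1.png')
import numpy as np
a=cv2.resize(im[170:290,190:320],None,fx=3,fy=3);b=cv2.resize(i2[120:240,190:320],None,fx=3,fy=3)
cv2.imwrite('pics/b1.png',np.hstack([a,b])[:,:,::-1])
go([(.456,.0587,.022,-7,6)])
E
```

```text
{'time': np.float64(2.5), 'tool_pos': array([0.454, 0.063, 0.092]), 'tool_rot': array([-90.014,   0.133,  -6.468]), 'contact_force': array([-0.105,  0.799, -0.07 ]), 'gripper_width': np.float64(0.9998)} [  8.4  14.9 -27.3 123.6   9.8  43.6 -31.8]
dp [[0.02, 1.19, -0.07], [0.02, 1.19, -0.07], [0.02, 1.19, -0.07], [0.02, 1.19, -0.07], [0.02, 1.19, -0.07], [0.02, 1.19, -0.07]]
dr [[-0.01, 0.09, -0.01], [0.0, 0.09, 0.0], [0.0, 0.09, -0.0], [0.0, 0.09, 0.0], [0.0, 0.09, 0.0], [0.0, 0.09, 0.0]]
```

View pics/b1.png

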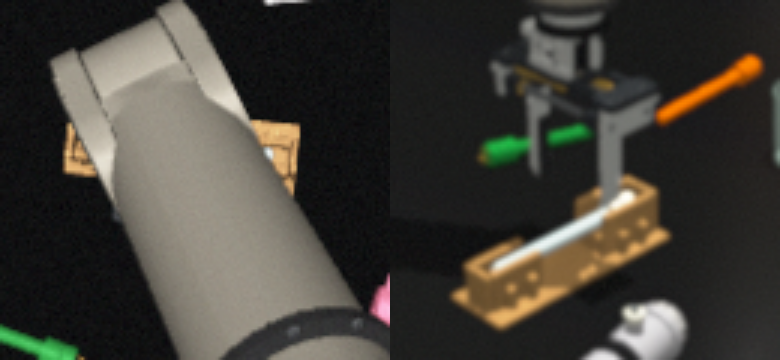

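Emit:
step_arm(
  dp=[
    [0.1,1.2,-0.1],
    [0,1.2,-0.1],
    [0,1.2,-0.1],
    [0,1.2,-0.1],
    [0,1.2,0],
    [0,0.7,0],
    [0,0,0],
  ],
  dr=[
    [0,0.2,0],
    [0,0.2,0],
    [0,0.1,0],
    [0,0,0],
    [0,0,0],
    [0,0,0],
    [0,0,0],
  ],
)

```text
time: 3.3
tool_pos: [0.4563, 0.0586, 0.0217]
tool_rot: [-90.0, -0.1, -7.0]
contact_force: [1.1, -0.4, 0.8]
gripper_width: 0.999
```

```bash
python3 - <<'E'
from plan import *
st()
go([(.4563,.0587,.022,-7,1)])
E
```

```text
{'time': np.float64(3.3), 'tool_pos': array([0.456, 0.059, 0.022]), 'tool_rot': array([-89.972,  -0.053,  -7.034]), 'contact_force': array([ 1.137, -0.367,  0.846]), 'gripper_width': np.float64(0.9986)} [  5.6  21.9 -24.3 126.3  15.7  34.6 -37.2]
dp [[-0.0, -0.03, 0.01]]
dr [[-0.03, -0.03, 0.05]]
```

Emit:
step_arm(
  dp=[
    [0,0,0],
    [0,0,0],
    [0,0,0],
    [0,0,0],
    [0,0,0],
    [0,0,0],
    [0,0,0],
  ],
  dr=[
    [0,0,0],
    [0,0,0],
    [0,0,0],
    [0,0,0],
    [0,0,0],
    [0,0,0],
    [0,0,0],
  ],
  claw=0,
  force=20,
)

```text
time: 4.0
tool_pos: [0.4574, 0.0588, 0.023]
tool_rot: [-89.9, -0.2, -7.0]
contact_force: [0.3, -0.3, 0.2]
gripper_width: 0.443
```

Still closing.

Emit:
step_arm(
  dp=[
    [0,0,0],
    [0,0,0],
    [0,0,0],
    [0,0,0],
    [0,0,0],
  ],
  dr=[
    [0,0,0],
    [0,0,0],
    [0,0,0],
    [0,0,0],
    [0,0,0],
  ],
)

```text
time: 4.5
tool_pos: [0.4557, 0.0589, 0.0228]
tool_rot: [-90.0, -0.0, -7.0]
contact_force: [2.0, -0.4, 1.7]
gripper_width: 0.162
```

Emit:
step_arm(
  dp=[
    [0,0,0],
    [0,-0.3,0],
    [0,-0.5,0],
    [0,-1,0],
    [0,-1.5,0],
    [0,-1.5,0],
    [0,-1.5,0],
    [0,-0.8,0],
    [0,0,0],
  ],
  dr=[
    [0,0,0],
    [0,0,0],
    [0,0,0],
    [0,0,0],
    [0,0,0],
    [0,0,0],
    [0,0,0],
    [0,0,0],
    [0,0,0],
  ],
  force=40,
)

```text
time: 5.4
tool_pos: [0.4557, 0.0591, 0.1]
tool_rot: [-90.0, -0.1, -7.0]
contact_force: [-0.9, 0.3, -0.5]
gripper_width: 0.16
```

```bash
python3 - <<'E'
from plan import *
from look import *
st();i2=snap('scene','pics/scene2.png')
cv2.imwrite('pics/b2.png',cv2.resize(i2[110:280,180:320],None,fx=4,fy=3.5)[:,:,::-1])
E
```

```text
{'time': np.float64(5.4), 'tool_pos': array([0.456, 0.059, 0.1  ]), 'tool_rot': array([-89.97 ,  -0.074,  -6.989]), 'contact_force': array([-0.862,  0.268, -0.453]), 'gripper_width': np.float64(0.1595)} [  9.1  14.1 -27.5 123.3   9.3  44.4 -31.3]
```

View pics/b2.png

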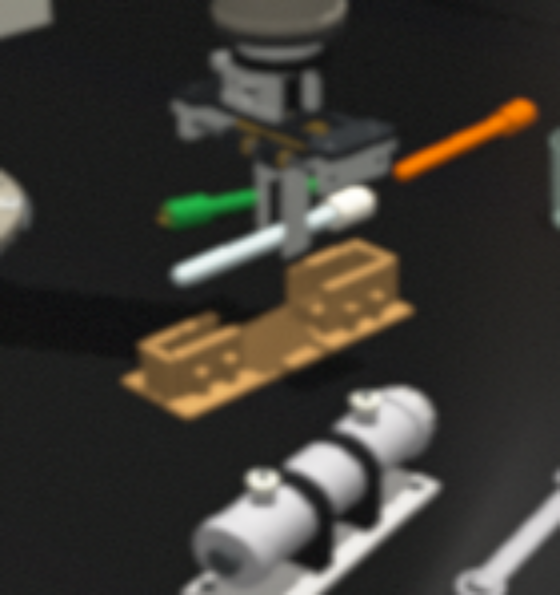

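```bash
python3 - <<'E'
from plan import *
go([(.6338,.1331,.08,4.8,9)])
E
```

```text
dp [[1.87, 0.22, 1.06], [1.89, 0.22, 1.01], [1.91, 0.22, 0.97], [1.93, 0.22, 0.93], [1.96, 0.22, 0.88], [1.97, 0.22, 0.84], [1.99, 0.22, 0.79], [2.01, 0.22, 0.75], [2.03, 0.22, 0.7]]
dr [[-0.02, -1.31, 0.05], [-0.0, -1.31, 0.0], [0.0, -1.31, 0.0], [0.0, -1.31, 0.0], [0.0, -1.31, 0.0], [0.0, -1.31, 0.0], [0.0, -1.31, 0.0], [0.0, -1.31, 0.0], [0.0, -1.31, 0.0]]
```

Emit:
step_arm(
  dp=[
    [1.9,0.2,1.0],
    [1.9,0.2,1.0],
    [1.9,0.2,1.0],
    [1.9,0.2,0.9],
    [2.0,0.2,0.9],
    [2.0,0.2,0.8],
    [2.0,0.2,0.8],
    [2.0,0.2,0.7],
    [1.5,0.2,0.5],
    [0,0,0],
  ],
  dr=[
    [0,-1.3,0],
    [0,-1.3,0],
    [0,-1.3,0],
    [0,-1.3,0],
    [0,-1.3,0],
    [0,-1.3,0],
    [0,-1.3,0],
    [0,-1.3,0],
    [0,-1,0],
    [0,0,0],
  ],
)

```text
time: 6.45
tool_pos: [0.6311, 0.1308, 0.0711]
tool_rot: [-90.1, 0.6, 4.8]
contact_force: [-0.1, 0.1, -0.7]
gripper_width: 0.16
```

```bash
python3 - <<'E'
from plan import *
from look import *
st();i2=snap('scene','pics/scene3.png');i1=snap('top','pics/top3.png')
import numpy as np
cv2.imwrite('pics/b3.png',np.hstack([cv2.resize(i1[100:220,200:340],None,fx=2.8,fy=2.8),cv2.resize(i2[130:250,210:350],None,fx=2.8,fy=2.8)])[:,:,::-1])
E
```

```text
{'time': np.float64(6.45), 'tool_pos': array([0.631, 0.131, 0.071]), 'tool_rot': array([-90.105,   0.581,   4.838]), 'contact_force': array([-0.075,  0.142, -0.691]), 'gripper_width': np.float64(0.1602)} [  2.1  32.3 -26.3 100.5  17.4  51.9 -26.9]
```

View pics/b3.png

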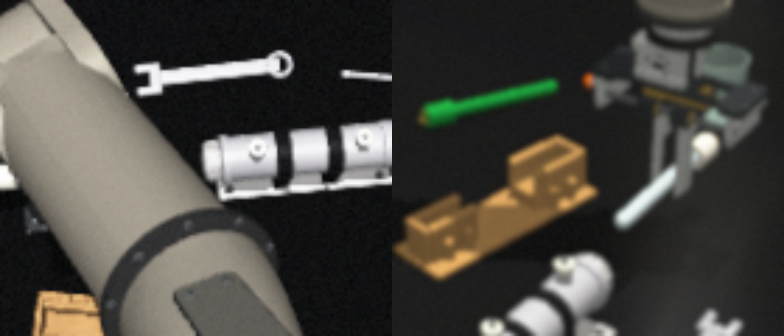

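```bash
cat > lampchk.py <<'E'
from geo import *
import cv2,sys
from plan import st
from workcell import monitor
from scipy.spatial.transform import Rotation as Ro
np.set_printoptions(precision=4,suppress=True)
def pred(off=.0175,g=.05):
    s=monitor.get_state();R=Ro.from_euler('xyz',s['tool_rot'],degrees=True).as_matrix()
    gp=s['tool_pos']-R[:,1]*off; ax=-R[:,2]
    return gp,ax
E
python3 - <<'E'
from lampchk import *
gp,ax=pred();print(gp,ax)
im=cv2.imread('pics/scene3.png')
for x in(.164,.1,.07,0,-.03): print(x,proj('scene',gp+ax*(x-.05)))
x0,x1,y0,y1=280,345,170,220;f=11
c=cv2.resize(im[y0:y1,x0:x1],None,fx=f,fy=f,interpolation=cv2.INTER_NEAREST)
for x in range(x0,x1,5): cv2.putText(c,str(x),((x-x0)*f,8),0,.3,(0,255,255),1); cv2.line(c,((x-x0)*f,0),((x-x0)*f,c.shape[0]),(0,90,90),1)
for y in range(y0,y1,5): cv2.putText(c,str(y),(0,(y-y0)*f+8),0,.3,(0,255,255),1); cv2.line(c,(0,(y-y0)*f),(c.shape[1],(y-y0)*f),(0,90,90),1)
for x in(.164,.156,.1,.07,0,-.036):
    q=proj('scene',gp+ax*(x-.05));cv2.circle(c,(int((q[0]+.5-x0)*f),int((q[1]+.5-y0)*f)),3,(0,0,255),-1)
cv2.imwrite('pics/b4.png',c)
E
```

```text
[0.6297 0.13   0.0889] [ 0.0833 -0.9965  0.0025]
0.164 [290.1147 209.586 ]
0.1 [301.1088 199.8517]
0.07 [306.0143 195.5083]
0 [316.8947 185.8747]
-0.03 [321.3306 181.9471]
```

View pics/b4.png

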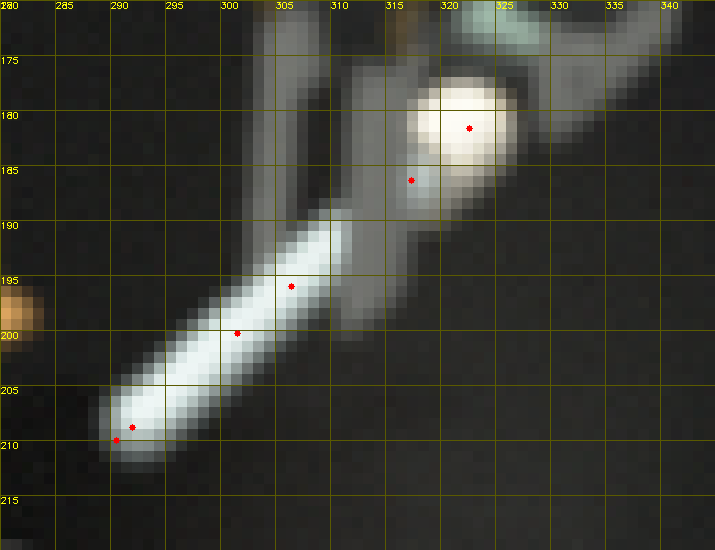

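```bash
python3 - <<'E'
from plan import *
st()
go([(.6370,.0953,.0385,4.78,5)])
E
```

```text
{'time': np.float64(6.55), 'tool_pos': array([0.629, 0.13 , 0.071]), 'tool_rot': array([-90.144,   0.625,   4.775]), 'contact_force': array([-0.915, -0.337, -0.718]), 'gripper_width': np.float64(0.1604)} [  2.1  32.1 -26.3 100.7  17.4  51.9 -26.9]
dp [[0.1, 0.66, -0.7], [0.09, 0.66, -0.7], [0.09, 0.66, -0.7], [0.09, 0.66, -0.7], [0.09, 0.66, -0.7]]
dr [[0.14, -0.0, -0.62], [0.0, -0.0, 0.0], [0.0, -0.0, 0.0], [-0.0, -0.0, -0.0], [0.0, -0.0, 0.0]]
```

Emit:
step_arm(
  dp=[
    [0.1,0.8,-0.5],
    [0.1,0.8,-0.6],
    [0.1,0.8,-0.7],
    [0.1,0.5,-0.7],
    [0.1,0.2,-0.7],
    [0,0,0],
    [0,0,0],
  ],
  dr=[
    [0.1,0,-0.6],
    [0,0,0],
    [0,0,0],
    [0,0,0],
    [0,0,0],
    [0,0,0],
    [0,0,0],
  ],
)

```text
time: 7.25
tool_pos: [0.6353, 0.0925, 0.037]
tool_rot: [-90.1, 0.1, 4.6]
contact_force: [-0.5, 0.6, -0.7]
gripper_width: 0.159
```

```bash
python3 - <<'E'
from plan import *
from look import *
i2=snap('scene','pics/scene4.png');i1=snap('top','pics/top4.png')
import numpy as np
cv2.imwrite('pics/b5.png',np.hstack([cv2.resize(i1[130:180,225:295],None,fx=5.6,fy=6),cv2.resize(i2[180:250,240:340],None,fx=3.92,fy=300/70)])[:,:,::-1])
st()
go([(.6370,.0953,.0385,4.78,2)])
E
```

```text
{'time': np.float64(7.35), 'tool_pos': array([0.635, 0.093, 0.037]), 'tool_rot': array([-90.137,   0.069,   4.626]), 'contact_force': array([ 0.391,  1.085, -1.222]), 'gripper_width': np.float64(0.1605)} [  4.6  34.1 -25.1 102.3  18.9  47.9 -25. ]
dp [[0.09, -0.07, 0.12], [0.09, -0.07, 0.12]]
dr [[0.14, -0.08, -0.07], [0.0, -0.08, 0.0]]
```

View pics/b5.png

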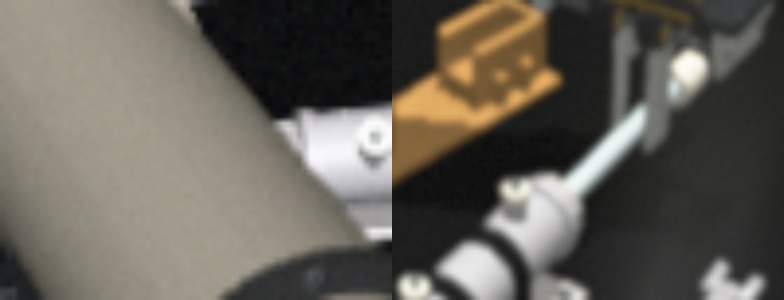

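```bash
cat > prof.py <<'E'
from lampchk import *
from scipy.ndimage import map_coordinates
def prof(im,p,ax,x,half,th):
    a=proj('scene',p+ax*x);b=proj('scene',p+ax*(x+.01));d=(b-a)/np.linalg.norm(b-a);n=np.array([-d[1],d[0]])
    if n[1]<0:n=-n   # n points down
    t=np.arange(-half,half+.01,.25);c=a[:,None]+n[:,None]*t
    v=map_coordinates(im,[c[1],c[0]],order=1)
    up=v>th;i=len(t)//2
    if not up[i]: return x,None
    l=i
    while l>0 and up[l]:l-=1
    r=i
    while r<len(t)-1 and up[r]:r+=1
    return x,round((t[l]+t[r])/2,2),round(t[r]-t[l],2),n.round(2).tolist()
if __name__=='__main__':
    im=cv2.imread(sys.argv[1]).max(2).astype(float)
    gp,ax=pred();print('lamp',gp,ax)
    for x in(.02,.03,.04,.05,.06,.07,.08,.09,.1): print(prof(im,gp,ax,x,8,100))
    M=np.array([.6475,-.0303,.056]);u=np.array([.0833,-.9965,0]);print('tube; px/m',np.linalg.norm(proj('scene',M)-proj('scene',M+[0,0,.01]))*100)
    for x in(.03,.035,.04,.045,.05,.07,.1,.11,.12): print(prof(im,M,u,x,16,100))
E
python3 prof.py pics/scene4.png
```

```text
lamp [0.6354 0.0928 0.0546] [ 0.0807 -0.9967  0.0024]
(0.02, np.float64(-1.38), np.float64(8.25), [0.67, 0.74])
(0.03, np.float64(-0.88), np.float64(7.25), [0.67, 0.74])
(0.04, np.float64(-0.75), np.float64(7.0), [0.67, 0.74])
(0.05, np.float64(-0.5), np.float64(7.0), [0.67, 0.74])
(0.06, np.float64(-0.5), np.float64(7.0), [0.67, 0.74])
(0.07, np.float64(-0.5), np.float64(7.0), [0.67, 0.74])
(0.08, np.float64(-0.5), np.float64(7.0), [0.67, 0.74])
(0.09, np.float64(-0.5), np.float64(7.0), [0.67, 0.74])
(0.1, np.float64(-0.62), np.float64(7.25), [0.67, 0.74])
tube; px/m 285.4528259938435
(0.03, np.float64(-3.0), np.float64(22.5), [0.68, 0.74])
(0.035, np.float64(-2.88), np.float64(21.75), [0.68, 0.74])
(0.04, np.float64(-1.62), np.float64(18.75), [0.68, 0.74])
(0.045, np.float64(-1.38), np.float64(18.25), [0.68, 0.74])
(0.05, np.float64(-1.38), np.float64(18.25), [0.68, 0.74])
(0.07, None)
(0.1, np.float64(-1.38), np.float64(18.75), [0.68, 0.74])
(0.11, np.float64(-1.62), np.float64(18.75), [0.68, 0.74])
(0.12, None)
```

```bash
python3 - <<'E'
from geo import *
np.set_printoptions(precision=4,suppress=True)
h=.5
u=np.array([.0833,-.9965,0])
f1=tri((291.4+h,151.8+h),(271.3+h,222.3+h)); f2=tri((329.5+h,147.8+h),(246+h,245.7+h));print(f1,f2)
print(f1[0]-.058*u,f2[0]-.178*u, plane('top',272.1+h,156.8+h,.056))
for c,r in((276+h,149.45+h),(276+h,163.78+h)):print(plane('top',c,r,.056))
from lampchk import pred
gp,ax=pred();p=gp+ax*.08;q=proj('scene',p)
for d in([.001,0,0],[0,.001,0],[0,0,.001]): print(d,(proj('scene',p+d)-q)@[.67,.74])
E
```

```text
(array([ 0.6517, -0.0889,  0.1056]), np.float64(0.002698228161674773)) (array([ 0.6628, -0.2076,  0.1036]), np.float64(0.002491028648069393))
[ 0.6468 -0.0311  0.1056] [ 0.648  -0.0303  0.1036] [ 0.6472 -0.0319  0.056 ]
[ 0.6711 -0.0449  0.056 ]
[ 0.6241 -0.0438  0.056 ]
[0.001, 0, 0] 0.27576169989931315
[0, 0.001, 0] 0.021051775333456254
[0, 0, 0.001] -0.20061084195813067
```

Emit:
step_arm(
  dp=[
    [0.1,-0.2,0],
    [0,-0.1,-0.1],
    [0,0,-0.3],
    [0,0,-0.3],
    [0,0,0],
  ],
  dr=[
    [0.1,-0.1,0],
    [0,-0.1,0],
    [0,0,0],
    [0,0,0],
    [0,0,0],
  ],
)

```text
time: 7.85
tool_pos: [0.6375, 0.0867, 0.0414]
tool_rot: [-90.0, -0.0, 4.9]
contact_force: [0.3, 0.5, 0.0]
gripper_width: 0.158
```

```bash
python3 - <<'E'
from plan import *
st()
E
```

```text
{'time': np.float64(7.85), 'tool_pos': array([0.637, 0.087, 0.041]), 'tool_rot': array([-90.004,  -0.016,   4.933]), 'contact_force': array([0.304, 0.494, 0.035]), 'gripper_width': np.float64(0.1578)} [  5.4  33.9 -25.3 102.1  18.7  48.2 -23.9]
```

Emit:
step_arm(
  dp=[
    [-0.1,0.2,-0.1],
    [0,0,-0.3],
    [0,0,-0.3],
    [0,0,-0.3],
    [0,0,0],
  ],
  dr=[
    [0,0.1,0],
    [0,0,0],
    [0,0,0],
    [0,0,0],
    [0,0,0],
  ],
)

```text
time: 8.35
tool_pos: [0.6372, 0.0754, 0.039]
tool_rot: [-90.0, 0.0, 4.8]
contact_force: [-1.0, -0.5, -0.5]
gripper_width: 0.16
```

```bash
python3 - <<'E'
from plan import *
st()
E
```

```text
{'time': np.float64(8.35), 'tool_pos': array([0.637, 0.075, 0.039]), 'tool_rot': array([-90.015,   0.003,   4.81 ]), 'contact_force': array([-1.014, -0.472, -0.527]), 'gripper_width': np.float64(0.1601)} [  6.3  33.9 -25.2 102.4  18.7  47.9 -23.1]
```

Emit:
step_arm(
  dp=[
    [0,0,-0.3],
    [0,0,-0.3],
    [0,0,-0.3],
    [0,0,0],
  ],
  dr=[
    [0,0,0],
    [0,0,0],
    [0,0,0],
    [0,0,0],
  ],
)

```text
time: 8.75
tool_pos: [0.6381, 0.0655, 0.039]
tool_rot: [-90.0, 0.0, 4.8]
contact_force: [-0.7, -0.2, -1.3]
gripper_width: 0.162
```

Emit:
step_arm(
  dp=[
    [0,0,-0.3],
    [0,0,-0.3],
    [0,0,-0.3],
    [0,0,-0.3],
    [0,0,0],
  ],
  dr=[
    [0,0,0],
    [0,0,0],
    [0,0,0],
    [0,0,0],
    [0,0,0],
  ],
)

```text
time: 9.25
tool_pos: [0.639, 0.0546, 0.0391]
tool_rot: [-89.9, -0.0, 4.9]
contact_force: [-0.4, -3.2, -1.0]
gripper_width: 0.159
```

Emit:
step_arm(
  dp=[
    [0,0,-0.3],
    [0,0,-0.3],
    [0,0,-0.3],
    [0,0,-0.3],
  ],
  dr=[
    [0,0,0],
    [0,0,0],
    [0,0,0],
    [0,0,0],
  ],
)

```text
time: 9.65
tool_pos: [0.6399, 0.0435, 0.0392]
tool_rot: [-89.8, -0.0, 5.0]
contact_force: [-0.5, 4.8, -0.8]
gripper_width: 0.156
```

```bash
python3 - <<'E'
from plan import *
from look import *
st();i2=snap('scene','pics/scene5.png');st()
cv2.imwrite('pics/b6.png',cv2.resize(i2[170:270,230:340],None,fx=6,fy=6)[:,:,::-1])
E
python3 prof.py pics/scene5.png
```

```text
{'time': np.float64(9.65), 'tool_pos': array([0.64 , 0.043, 0.039]), 'tool_rot': array([-89.811,  -0.017,   4.965]), 'contact_force': array([-0.466,  4.772, -0.821]), 'gripper_width': np.float64(0.1565)} [  9.2  33.9 -25.2 102.4  18.5  47.8 -19.8]
{'time': np.float64(9.7), 'tool_pos': array([0.64 , 0.043, 0.039]), 'tool_rot': array([-89.85 ,  -0.008,   4.922]), 'contact_force': array([-0.378, -2.27 , -0.927]), 'gripper_width': np.float64(0.1613)} [  9.3  33.9 -25.2 102.4  18.5  47.8 -19.8]
lamp [0.64   0.0424 0.0566] [ 0.0858 -0.9963 -0.0026]
(0.02, np.float64(-1.25), np.float64(8.0), [0.68, 0.73])
(0.03, np.float64(-0.75), np.float64(7.0), [0.68, 0.73])
(0.04, np.float64(-0.75), np.float64(7.0), [0.68, 0.73])
(0.05, np.float64(-0.62), np.float64(7.25), [0.68, 0.73])
(0.06, np.float64(-1.0), np.float64(12.5), [0.68, 0.73])
(0.07, np.float64(-0.38), np.float64(15.25), [0.68, 0.73])
(0.08, np.float64(0.0), np.float64(16.0), [0.68, 0.73])
(0.09, np.float64(0.0), np.float64(16.0), [0.68, 0.73])
(0.1, np.float64(0.0), np.float64(16.0), [0.68, 0.73])
tube; px/m 285.4528259938435
(0.03, np.float64(-3.0), np.float64(22.5), [0.68, 0.74])
(0.035, np.float64(-2.88), np.float64(21.75), [0.68, 0.74])
(0.04, np.float64(-1.62), np.float64(18.75), [0.68, 0.74])
(0.045, np.float64(-1.38), np.float64(18.25), [0.68, 0.74])
(0.05, np.float64(-1.38), np.float64(18.25), [0.68, 0.74])
(0.07, None)
(0.1, np.float64(-1.38), np.float64(18.75), [0.68, 0.74])
(0.11, np.float64(-1.5), np.float64(19.0), [0.68, 0.74])
(0.12, None)
```

View pics/b6.png

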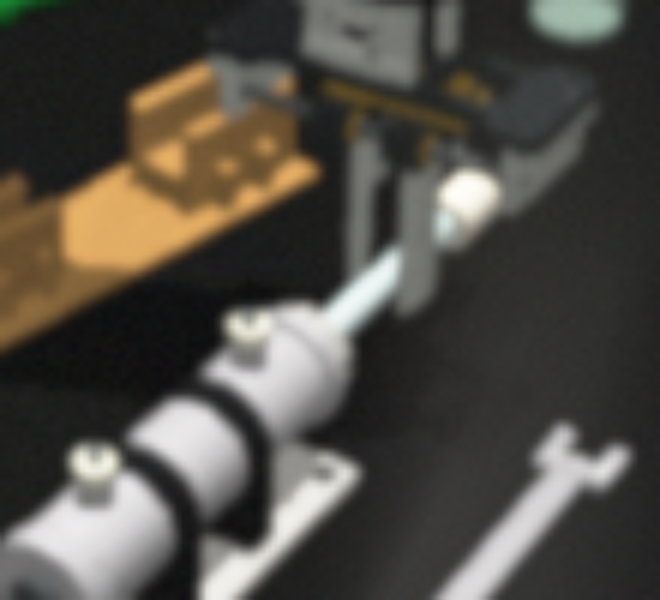

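Emit:
step_arm(
  dp=[
    [0,0,-0.3],
    [0,0,-0.4],
    [0,0,-0.4],
    [0,0,-0.4],
    [0,0,-0.4],
    [0,0,-0.4],
    [0,0,-0.4],
    [0,0,-0.4],
    [0,0,-0.4],
  ],
  dr=[
    [-0.1,0.1,0],
    [0,0,0],
    [0,0,0],
    [0,0,0],
    [0,0,0],
    [0,0,0],
    [0,0,0],
    [0,0,0],
    [0,0,0],
  ],
)

```text
time: 10.6
tool_pos: [0.6427, 0.0087, 0.0391]
tool_rot: [-89.8, -0.0, 4.9]
contact_force: [-0.8, 5.7, -1.1]
gripper_width: 0.155
```

Emit:
step_arm(
  dp=[
    [0,0,-0.4],
    [0,0,-0.3],
    [0,0,0],
    [0,0,0],
  ],
  dr=[
    [0,0,0],
    [0,0,0],
    [0,0,0],
    [0,0,0],
  ],
)

```text
time: 11.0
tool_pos: [0.6434, 0.0, 0.039]
tool_rot: [-89.8, 0.0, 4.9]
contact_force: [-1.1, 3.8, -1.2]
gripper_width: 0.154
```

Emit:
step_arm(
  dp=[
    [0,0,0],
    [0,0,0],
    [0,0,0],
    [0,0,0],
    [0,0,0],
    [0,0,0],
    [0,0,0],
    [0,0,0],
  ],
  dr=[
    [0,0,0],
    [0,0,0],
    [0,0,0],
    [0,0,0],
    [0,0,0],
    [0,0,0],
    [0,0,0],
    [0,0,0],
  ],
  claw=0.7,
)

```text
time: 11.8
tool_pos: [0.6437, -0.0011, 0.0393]
tool_rot: [-89.9, -0.0, 4.9]
contact_force: [0.4, 0.4, 0.4]
gripper_width: 0.699
```

```bash
python3 - <<'E'
from plan import *
from look import *
st();i2=snap('scene','pics/scene6.png')
cv2.imwrite('pics/b7.png',cv2.resize(i2[170:270,230:340],None,fx=6,fy=6)[:,:,::-1])
E
python3 prof.py pics/scene6.png|head -9
```

```text
{'time': np.float64(11.8), 'tool_pos': array([ 0.644, -0.001,  0.039]), 'tool_rot': array([-89.942,  -0.025,   4.851]), 'contact_force': array([0.361, 0.403, 0.435]), 'gripper_width': np.float64(0.6994)} [ 12.9  34.  -24.9 102.1  18.4  47.9 -15.9]
lamp [ 0.6436 -0.0012  0.0568] [ 0.0845 -0.9964 -0.001 ]
(0.02, np.float64(-0.62), np.float64(11.75), [0.68, 0.73])
(0.03, np.float64(-0.38), np.float64(15.25), [0.68, 0.73])
(0.04, np.float64(0.0), np.float64(16.0), [0.68, 0.73])
(0.05, np.float64(0.0), np.float64(16.0), [0.68, 0.73])
(0.06, np.float64(0.0), np.float64(16.0), [0.68, 0.73])
(0.07, np.float64(0.0), np.float64(16.0), [0.68, 0.73])
(0.08, np.float64(0.0), np.float64(16.0), [0.68, 0.73])
(0.09, None)
```

View pics/b7.png

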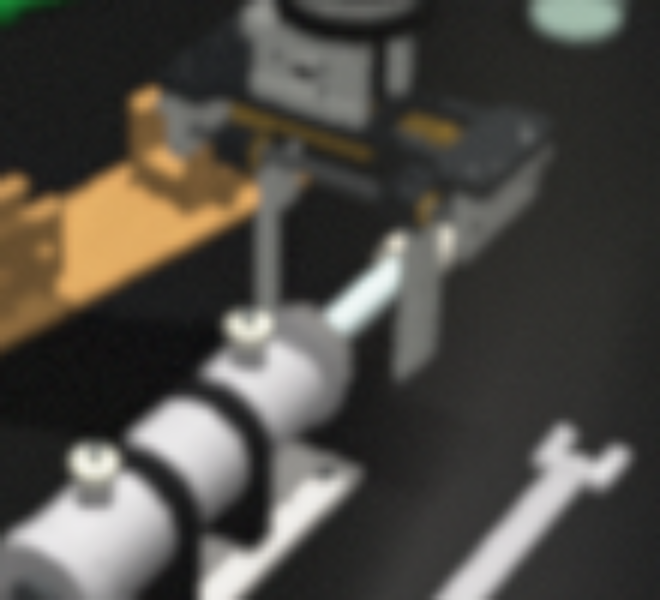

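Emit:
step_arm(
  dp=[
    [0,0,1],
    [0,0,1.2],
    [0,0,1.2],
    [0,0,1.2],
    [0,0,1.2],
    [0,0.3,0.6],
    [0,0,0],
  ],
  dr=[
    [0,0,0],
    [0,0,0],
    [0,0,0],
    [0,0,0],
    [0,0,0],
    [0,0,0],
    [0,0,0],
  ],
)

```text
time: 12.55
tool_pos: [0.6374, 0.0709, 0.0362]
tool_rot: [-89.9, -0.0, 5.0]
contact_force: [-0.4, 0.4, -0.1]
gripper_width: 0.699
```

```bash
python3 - <<'E'
from plan import *
from look import *
i2=snap('scene','pics/scene7.png');st()
i1=snap('top','pics/top7.png')
x0,x1,y0,y1=270,350,160,235;f=8
c=cv2.resize(i2[y0:y1,x0:x1],None,fx=f,fy=f,interpolation=cv2.INTER_NEAREST)[:,:,::-1].copy()
for x in range(x0,x1,5): cv2.putText(c,str(x),((x-x0)*f,8),0,.3,(0,255,255),1); cv2.line(c,((x-x0)*f,0),((x-x0)*f,c.shape[0]),(0,90,90),1)
for y in range(y0,y1,5): cv2.putText(c,str(y),(0,(y-y0)*f+8),0,.3,(0,255,255),1); cv2.line(c,(0,(y-y0)*f),(c.shape[1],(y-y0)*f),(0,90,90),1)
cv2.imwrite('pics/b8.png',c)
from geo import *
M=np.array([.6465,-.031,.056]);u=np.array([.0833,-.9965,0])
for d in(.03,.05,.07,.1,.114): print(d,proj('scene',M-u*d),proj('scene',M-u*d-[0,0,d*.044]))
E
```

```text
{'time': np.float64(12.6), 'tool_pos': array([0.637, 0.07 , 0.036]), 'tool_rot': array([-89.887,  -0.048,   4.985]), 'contact_force': array([-0.191, -0.063,  0.454]), 'gripper_width': np.float64(0.7008)} [  6.8  34.1 -25.2 102.5  18.7  47.5 -22.4]
0.03 [287.593 222.257] [287.58  222.629]
0.05 [291.127 219.003] [291.104 219.619]
0.07 [294.587 215.818] [294.551 216.674]
0.1 [299.643 211.162] [299.584 212.374]
0.114 [301.95  209.039] [301.878 210.414]
```

View pics/b8.png

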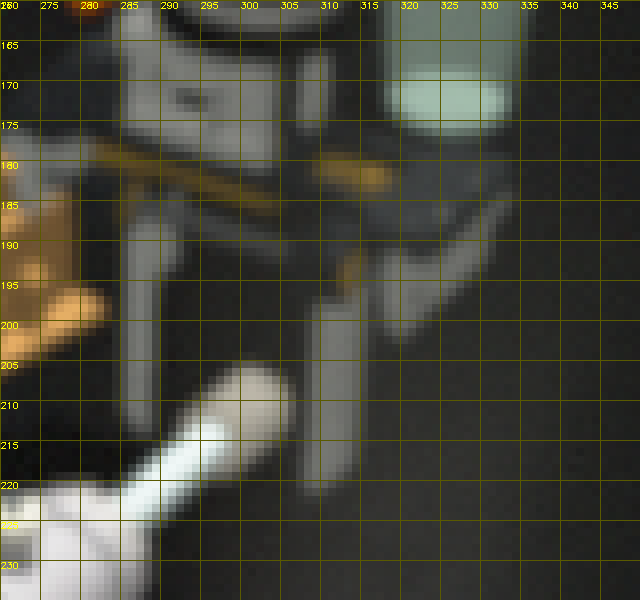

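Emit:
step_arm(
  dp=[
    [0.1,0,-0.2],
    [0,0,0],
    [0,0,0],
    [0,0,0],
    [0,0,0],
    [0,0,0],
    [0,0,0],
    [0,0,0],
  ],
  dr=[
    [0,0,0],
    [0,0,0],
    [0,0,0],
    [0,0,0],
    [0,0,0],
    [0,0,0],
    [0,0,0],
    [0,0,0],
  ],
  claw=0,
  force=20,
)

```text
time: 13.45
tool_pos: [0.6392, 0.0646, 0.0365]
tool_rot: [-90.0, -0.0, 4.7]
contact_force: [0.4, -0.4, 0.5]
gripper_width: 0.289
```

```bash
python3 - <<'E'
from prof import *
im=cv2.imread('pics/scene7.png').max(2).astype(float)
M=np.array([.6465,-.031,.056]);u=np.array([.0833,-.9965,0])
for d in(.025,.03,.04,.05,.06,.07,.09,.095,.1,.105): print(d,prof(im,M,-u,d,9,110))
im=cv2.imread('pics/scene4.png').max(2).astype(float)
gp,ax=np.array([.6354,.0928,.0546]),np.array([.0807,-.9967,.0024])
for x in(-.06,-.065,-.07,-.075,-.08): print('base in hand',x,prof(im,gp,ax,x,9,110))
E
```

```text
0.025 (0.025, np.float64(-0.38), np.float64(6.75), [0.68, 0.74])
0.03 (0.03, np.float64(-0.38), np.float64(6.75), [0.68, 0.74])
0.04 (0.04, np.float64(-0.38), np.float64(6.75), [0.68, 0.74])
0.05 (0.05, np.float64(-0.38), np.float64(6.75), [0.68, 0.74])
0.06 (0.06, np.float64(-0.38), np.float64(6.75), [0.68, 0.74])
0.07 (0.07, np.float64(0.0), np.float64(8.0), [0.68, 0.74])
0.09 (0.09, np.float64(0.12), np.float64(9.75), [0.68, 0.74])
0.095 (0.095, np.float64(0.12), np.float64(9.75), [0.68, 0.74])
0.1 (0.1, np.float64(0.25), np.float64(9.5), [0.68, 0.74])
0.105 (0.105, np.float64(0.25), np.float64(9.5), [0.68, 0.74])
base in hand -0.06 (-0.06, np.float64(-2.38), np.float64(13.25), [0.67, 0.74])
base in hand -0.065 (-0.065, np.float64(-1.88), np.float64(12.25), [0.67, 0.74])
base in hand -0.07 (-0.07, np.float64(-1.12), np.float64(10.75), [0.67, 0.74])
base in hand -0.075 (-0.075, np.float64(-1.0), np.float64(10.5), [0.67, 0.74])
base in hand -0.08 (-0.08, np.float64(-0.75), np.float64(10.0), [0.67, 0.74])
```

Emit:
step_arm(
  dp=[
    [0,-0.1,0],
    [0,-0.2,0],
    [0,0,0],
  ],
  dr=[
    [0.7,0,0],
    [1.3,0,0],
    [0,0,0],
  ],
  force=40,
)

```text
time: 13.75
tool_pos: [0.6392, 0.0647, 0.0398]
tool_rot: [-87.8, -0.0, 4.8]
contact_force: [0.5, -3.1, 0.8]
gripper_width: 0.29
```

```bash
python3 - <<'E'
from plan import *
st(); print(monitor.get_state()['ft_torque'])
E
```

```text
{'time': np.float64(13.75), 'tool_pos': array([0.639, 0.065, 0.04 ]), 'tool_rot': array([-87.791,  -0.039,   4.756]), 'contact_force': array([ 0.549, -3.11 ,  0.819]), 'gripper_width': np.float64(0.29)} [  9.4  34.2 -26.4 102.2  16.8  47.4 -19.7]
[-0.781 -0.084 -0.055]
```

Emit:
step_arm(
  dp=[
    [0,-0.01,-0.3],
    [0,-0.02,-0.4],
    [0,-0.02,-0.4],
    [0,-0.02,-0.4],
    [0,-0.02,-0.4],
  ],
  dr=[
    [0,0,0],
    [0,0,0],
    [0,0,0],
    [0,0,0],
    [0,0,0],
  ],
)

```text
time: 14.25
tool_pos: [0.6406, 0.0473, 0.0401]
tool_rot: [-87.6, -0.1, 4.9]
contact_force: [-0.8, 4.7, 0.3]
gripper_width: 0.287
```

Emit:
step_arm(
  dp=[
    [0,-0.01,-0.4],
    [0,-0.01,-0.4],
    [0,-0.01,-0.4],
    [0,-0.01,-0.4],
    [0,-0.01,-0.4],
    [0,-0.01,-0.4],
    [0,-0.01,-0.4],
  ],
  dr=[
    [-0.2,0,0],
    [0,0,0],
    [0,0,0],
    [0,0,0],
    [0,0,0],
    [0,0,0],
    [0,0,0],
  ],
)

```text
time: 14.95
tool_pos: [0.643, 0.0174, 0.0398]
tool_rot: [-87.8, -0.0, 4.9]
contact_force: [-2.5, 4.2, 1.6]
gripper_width: 0.287
```

```bash
python3 - <<'E'
from plan import *
from look import *
st(); print(monitor.get_state()['ft_torque'])
i2=snap('scene','pics/scene9.png')
cv2.imwrite('pics/b9.png',cv2.resize(i2[180:260,250:330],None,fx=7,fy=7,interpolation=cv2.INTER_CUBIC)[:,:,::-1])
E
```

```text
{'time': np.float64(14.95), 'tool_pos': array([0.643, 0.017, 0.04 ]), 'tool_rot': array([-87.81 ,  -0.041,   4.88 ]), 'contact_force': array([-2.453,  4.2  ,  1.568]), 'gripper_width': np.float64(0.2868)} [ 13.5  34.3 -26.3 102.   16.7  47.6 -15.2]
[ 0.901  0.272 -0.05 ]
```

View pics/b9.png

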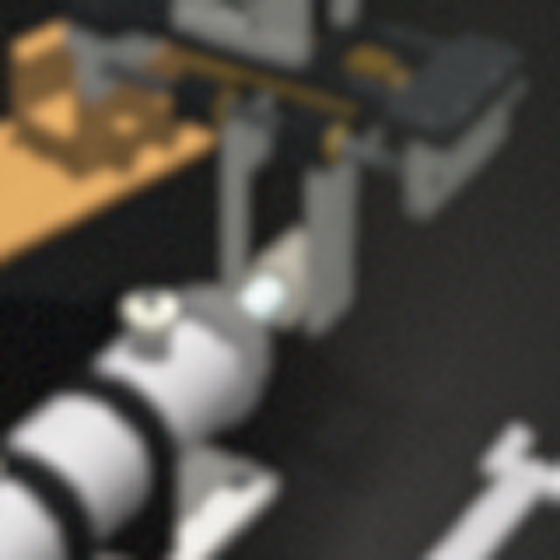

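Emit:
step_arm(
  dp=[
    [-0.05,0,-0.4],
    [-0.04,-0.01,-0.4],
    [0,-0.01,-0.4],
    [0,-0.01,-0.4],
    [0,-0.01,-0.3],
  ],
  dr=[
    [0,0,0],
    [0,0,0],
    [0,0,0],
    [0,0,0],
    [0,0,0],
  ],
)

```text
time: 15.5
tool_pos: [0.6444, -0.0043, 0.0398]
tool_rot: [-87.9, -0.1, 4.8]
contact_force: [-1.7, 3.9, 2.4]
gripper_width: 0.289
```

Emit:
step_arm(
  dp=[
    [-0.03,-0.03,-0.2],
    [0,-0.01,-0.2],
  ],
  dr=[
    [0,0,0],
    [0,0,0],
  ],
)

```text
time: 15.7
tool_pos: [0.6445, -0.0091, 0.0401]
tool_rot: [-87.9, -0.1, 4.8]
contact_force: [-0.1, 2.9, 3.2]
gripper_width: 0.289
```

Emit:
step_arm(
  dp=[
    [0,-0.01,-0.2],
  ],
  dr=[
    [0,0,0],
  ],
)

```text
time: 15.8
tool_pos: [0.6447, -0.0113, 0.0402]
tool_rot: [-87.9, -0.1, 4.8]
contact_force: [-1.0, 4.1, 2.2]
gripper_width: 0.292
```

Emit:
step_arm(
  dp=[
    [0,-0.01,-0.15],
  ],
  dr=[
    [0,0,0],
  ],
)

```text
time: 15.9
tool_pos: [0.6448, -0.0129, 0.0402]
tool_rot: [-87.9, -0.1, 4.8]
contact_force: [-1.0, 3.1, 2.8]
gripper_width: 0.29
```

Emit:
step_arm(
  dp=[
    [0,-0.01,-0.15],
  ],
  dr=[
    [0,0,0],
  ],
)

```text
time: 16.0
tool_pos: [0.645, -0.0144, 0.0402]
tool_rot: [-87.9, -0.1, 4.8]
contact_force: [-1.7, 4.8, 2.3]
gripper_width: 0.288
```

Emit:
step_arm(
  dp=[
    [0,-0.01,-0.12],
  ],
  dr=[
    [0,0,0],
  ],
)

```text
time: 16.1
tool_pos: [0.6451, -0.0157, 0.0403]
tool_rot: [-87.9, -0.1, 4.8]
contact_force: [-1.2, 8.5, 2.1]
gripper_width: 0.286
```

Emit:
step_arm(
  dp=[
    [0,-0.01,-0.12],
  ],
  dr=[
    [0,0,0],
  ],
)

```text
time: 16.2
tool_pos: [0.645, -0.0157, 0.0403]
tool_rot: [-87.8, -0.1, 4.9]
contact_force: [-0.7, 12.4, 1.0]
gripper_width: 0.287
```

Emit:
step_arm(
  dp=[
    [0,0,-0.15],
    [0,0,-0.15],
  ],
  dr=[
    [0,0,0],
    [0,0,0],
  ],
)

```text
time: 16.4
tool_pos: [0.645, -0.0157, 0.0403]
tool_rot: [-87.6, -0.1, 5.0]
contact_force: [-1.6, 8.3, 3.3]
gripper_width: 0.291
```

```bash
python3 - <<'E'
from plan import *
from look import *
i2=snap('scene','pics/scene10.png');st()
cv2.imwrite('pics/b10.png',cv2.resize(i2[190:260,250:330],None,fx=8,fy=8,interpolation=cv2.INTER_CUBIC)[:,:,::-1])
E
```

```text
{'time': np.float64(16.45), 'tool_pos': array([ 0.645, -0.016,  0.04 ]), 'tool_rot': array([-87.598,  -0.096,   5.005]), 'contact_force': array([-1.709,  8.908,  4.065]), 'gripper_width': np.float64(0.2885)} [ 16.5  34.4 -26.3 101.6  16.4  47.9 -11.8]
```

View pics/b10.png

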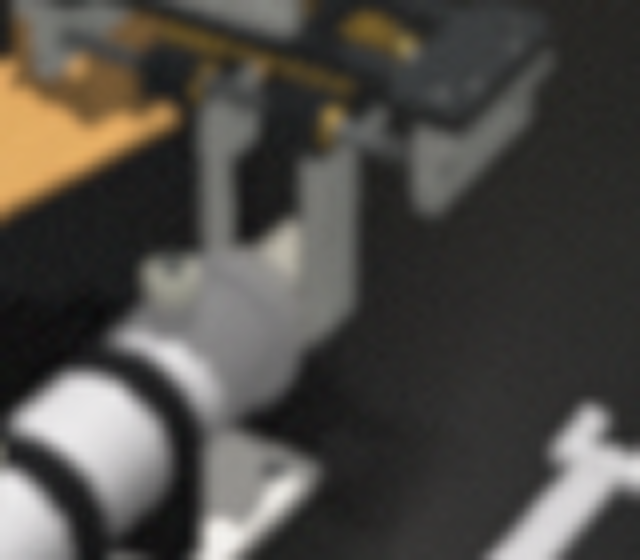

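Emit:
step_arm(
  dp=[
    [0,0,-0.4],
  ],
  dr=[
    [0,0,0],
  ],
)

```text
time: 16.55
tool_pos: [0.645, -0.0158, 0.0403]
tool_rot: [-87.4, -0.1, 5.1]
contact_force: [-4.5, 26.8, 4.7]
gripper_width: 0.287
```

Emit:
step_arm(
  dp=[
    [0,0,0],
    [0,0,0],
    [0,0,0],
    [0,0,0],
    [0,0,0],
    [0,0,0],
    [0,0,0],
  ],
  dr=[
    [0,0,0],
    [0,0,0],
    [0,0,0],
    [0,0,0],
    [0,0,0],
    [0,0,0],
    [0,0,0],
  ],
  claw=0.8,
)

```text
time: 17.25
tool_pos: [0.6446, -0.0183, 0.0395]
tool_rot: [-87.5, -0.0, 5.1]
contact_force: [-0.3, -0.2, -0.3]
gripper_width: 0.797
```

Emit:
step_arm(
  dp=[
    [0,0,1],
    [0,0,1.5],
    [0,0,2],
    [0,0,2],
    [0,0,2],
    [0,-1,2],
    [0,-1.5,1],
    [0,-1.5,0],
    [0,-1,0],
    [0,0,0],
  ],
  dr=[
    [0,0,0],
    [0,0,0],
    [0,0,0],
    [0,0,0],
    [0,0,0],
    [0,0,0],
    [0,0,0],
    [0,0,0],
    [0,0,0],
    [0,0,0],
  ],
)

```text
time: 18.25
tool_pos: [0.6335, 0.1059, 0.1011]
tool_rot: [-87.4, -0.1, 5.3]
contact_force: [1.0, 0.0, -0.5]
gripper_width: 0.798
```

```bash
python3 - <<'E'
from plan import *
from look import *
i2=snap('scene','pics/scene11.png');i1=snap('top','pics/top11.png');st()
x0,x1,y0,y1=255,315,200,250;f=11
c=cv2.resize(i2[y0:y1,x0:x1],None,fx=f,fy=f,interpolation=cv2.INTER_NEAREST)[:,:,::-1].copy()
for x in range(x0,x1,5): cv2.putText(c,str(x),((x-x0)*f,8),0,.3,(0,255,255),1); cv2.line(c,((x-x0)*f,0),((x-x0)*f,c.shape[0]),(0,90,90),1)
for y in range(y0,y1,5): cv2.putText(c,str(y),(0,(y-y0)*f+8),0,.3,(0,255,255),1); cv2.line(c,(0,(y-y0)*f),(c.shape[1],(y-y0)*f),(0,90,90),1)
cv2.imwrite('pics/b11.png',c)
from geo import *
M=np.array([.6465,-.031,.056]);u=np.array([.0833,-.9965,0])
for d in(0,.018,.036,.044): print(d,proj('scene',M-u*d))
E
```

```text
{'time': np.float64(18.35), 'tool_pos': array([0.633, 0.105, 0.1  ]), 'tool_rot': array([-87.445,  -0.049,   5.22 ]), 'contact_force': array([0.407, 0.281, 0.908]), 'gripper_width': np.float64(0.7997)} [  7.6  30.  -28.5 100.5  14.3  52.9 -21. ]
0 [282.147 227.271]
0.018 [285.435 224.243]
0.036 [288.661 221.274]
0.044 [290.074 219.972]
```

View pics/b11.png

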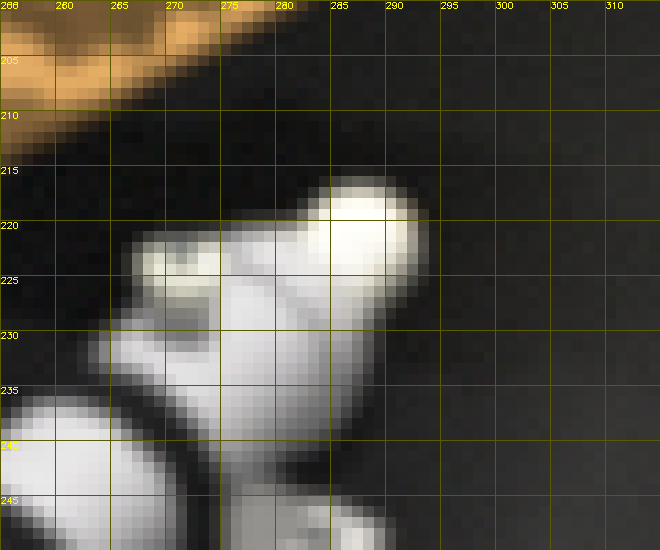

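View pics/top11.png

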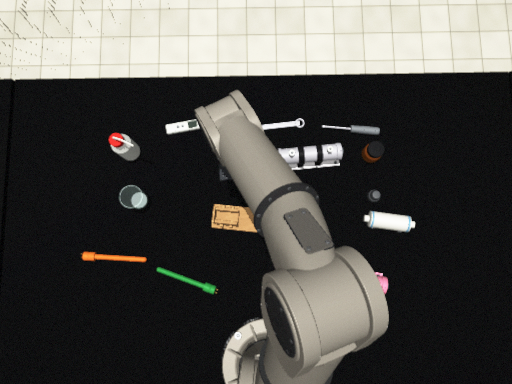

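Emit:
step_arm(
  dp=[
    [0,-3,0],
    [0,-3,1],
    [0,-3,2],
    [-1,-3,2.5],
    [-1.5,-2,3],
    [-1.5,0,3],
    [-1.5,0,3],
    [-1,0,2],
    [0,0,0],
  ],
  dr=[
    [0,0,0],
    [0,0,0],
    [0,0,0],
    [0,0,0],
    [0,0,0],
    [0,0,0],
    [0,0,0],
    [0,0,0],
    [0,0,0],
  ],
)

```text
time: 19.25
tool_pos: [0.5522, 0.2529, 0.2459]
tool_rot: [-87.6, 0.5, 4.4]
contact_force: [-0.4, 0.6, 0.2]
gripper_width: 0.8
```

```bash
python3 - <<'E'
from plan import *
from look import *
i1=snap('top','pics/top12.png');st()
x0,x1,y0,y1=240,350,130,180;f=7
c=cv2.resize(i1[y0:y1,x0:x1],None,fx=f,fy=f,interpolation=cv2.INTER_NEAREST)[:,:,::-1].copy()
for x in range(x0,x1,5): cv2.putText(c,str(x),((x-x0)*f,8),0,.3,(0,255,255),1); cv2.line(c,((x-x0)*f,0),((x-x0)*f,c.shape[0]),(0,90,90),1)
for y in range(y0,y1,5): cv2.putText(c,str(y),(0,(y-y0)*f+8),0,.3,(0,255,255),1); cv2.line(c,(0,(y-y0)*f),(c.shape[1],(y-y0)*f),(0,90,90),1)
cv2.imwrite('pics/b12.png',c)
E
```

```text
{'time': np.float64(19.3), 'tool_pos': array([0.553, 0.251, 0.246]), 'tool_rot': array([-87.628,   0.509,   4.283]), 'contact_force': array([ 0.534, -0.086,  0.298]), 'gripper_width': np.float64(0.8015)} [ -2.1  19.2 -34.   96.9   9.1  66.4 -33.8]
```

View pics/b12.png

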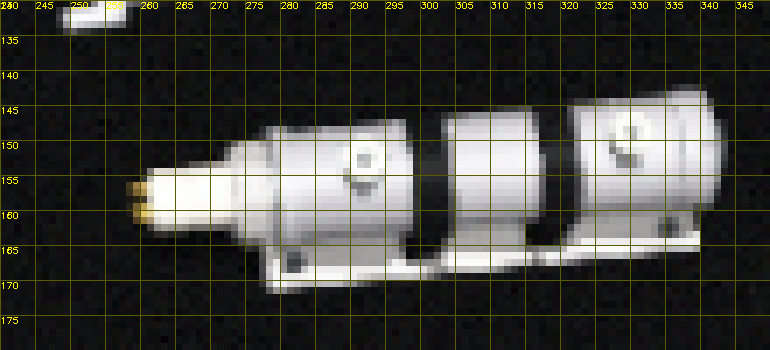

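```bash
python3 - <<'E'
import cv2
from geo import *
g=cv2.imread('pics/top12.png').astype(float); b=g[:,:,0]
for r in range(154,163):
    row=b[r,255:275]; j=np.argmax(row>128); e=255+j-1+(128-row[j-1])/(row[j]-row[j-1])
    print(r,round(e,2),row[:10].astype(int), plane('top',e+.5,r+.5,.056)[:2].round(4))
for r in(151,152,153,154,155,156,157,158,159,160): print(r,plane('top',{151:272.2,152:271.89,153:271.84,154:271.78,155:271.8,156:271.8,157:272,158:272.13,159:272.24,160:272.35}[r]+.5,r+.5,.056)[:2].round(4))
E
```

```text
154 261.15 [ 14  22  17  19  21  27 114 208 210 205] [0.6569 0.0031]
155 260.6 [ 12  18  20  18  12  52 178 247 247 247] [0.6537 0.0049]
156 260.22 [ 16  16  19  30  68 105 211 252 252 252] [0.6504 0.0062]
157 260.39 [ 16  18  16  28  51  82 201 253 253 253] [0.6471 0.0057]
158 260.62 [ 14  16  21  21  20  37 184 253 253 253] [0.6438 0.005 ]
159 260.47 [ 14  13  19  27  51  82 180 250 251 251] [0.6406 0.0056]
160 260.46 [ 18  15  18  22  59 103 157 236 245 244] [0.6373 0.0056]
161 261.14 [ 15  18  17  17  35  61 115 207 228 227] [0.634  0.0035]
162 262.05 [ 19  16  21  19  12  15  57 127 149 137] [0.6307 0.0007]
151 [ 0.6662 -0.0326]
152 [ 0.6629 -0.0315]
153 [ 0.6596 -0.0313]
154 [ 0.6564 -0.031 ]
155 [ 0.6531 -0.031 ]
156 [ 0.6498 -0.031 ]
157 [ 0.6465 -0.0315]
158 [ 0.6432 -0.0319]
159 [ 0.6399 -0.0322]
160 [ 0.6367 -0.0324]
```

```bash
python3 - <<'E'
from workcell import r,monitor
print(monitor.get_state()['contact_force']);print(r.hand_in())
E
```

```text
[ 0.53379651 -0.08647858  0.2981695 ]
the job is handed in; nothing more can be done
None
```

The lamp is fully home in the steel chamber, and I handed the job in at 19.3 s. I gripped it by the glass, lifted it out of the cradle and eased it about 84 mm into the bore. I then let go, took a fresh hold on the ceramic base, pushed it the rest of the way and backed the arm off.

**Last checks**
- **Seated:** the push ended at a hard stop. At about 27 N the lamp did not move, well under the 90 N limit.
- **Depth:** in the top view the base sticks out 36.9 mm from the nut's face, against 36 mm expected when home. That is about 1 mm, within measuring error.
- **Bystanders:** the things visible in the last pictures looked untouched. I did not measure their positions.
- **Robot:** the arm is clear of everything, with the contact force back to noise.

**Checks that disagreed**
- **Lamp height:** the two views put the lamp in the cradle at 45 mm, against 40 mm in the text. I put that down to shading and used 41 mm.
- **Camera views:** the two views differed by about half a pixel, 1 to 2 mm. I settled it by comparing the lamp with the tube, and by the very low side forces during entry.
- **Tilt:** I did not measure the lamp's final angle. I relied on the bore to hold it straight.

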